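# Close the paper-clip pot with the lid that fits

### The job

The white pot of paper clips stands open, and near it are three wooden lids that differ only in width. Put on the pot the one lid that fits its mouth, seated flat on the rim all round with its plug inside, and leave the pot upright about where it stands and the other two lids where they are.

Things in the scene. Friction and masses are not known exactly. Their poses are not given: they have to be found in the camera images.
- pot: Open round white stoneware pot of paper clips, loose, upright, 76 mm in outer diameter and 70 mm high, wall 6 mm, mouth 64 mm in diameter, about 0.7 kg. Origin: centre of its underside; z up, so the rim lies at z = 70 mm. The clips lie low and are not in the way.
- lid_small: Plain wooden lid, flange 56 mm wide, plug below it tapering from 36 to 30 mm at its foot: too small, it would fall into the pot. Round knob on the middle 24 mm wide. Stands on the desk, knob up, about 70 g. Origin: centre of the plug's foot, z up; plug 0 to 14 mm, flange 14 to 22, knob 22 to 52.
- lid_middle: Plain wooden lid, flange 78 mm wide, plug below it tapering from 56 to 44 mm at its foot; it fits the pot: seated, its flange rests on the rim and its origin lies 56 mm above the pot's. Round knob on the middle 24 mm wide. Stands on the desk, knob up, about 70 g. Origin: centre of the plug's foot, z up; plug 0 to 14 mm, flange 14 to 22, knob 22 to 52.
- lid_large: Plain wooden lid, flange 100 mm wide, plug below it tapering from 84 to 76 mm at its foot: too wide to enter the pot. Round knob on the middle 24 mm wide. Stands on the desk, knob up, about 70 g. Origin: centre of the plug's foot, z up; plug 0 to 14 mm, flange 14 to 22, knob 22 to 52.
Things that resemble listed ones, but are neither listed nor needed, are in the scene too. Leave any turquoise look-alike of the lid_middle alone. Of the things that look like the pot, the smaller one is meant.

How it is judged:
By the outcome, as a careful person would: the job done as asked, in the order asked, and still so for the second after the job is handed in, with the robot touching nothing.
It also fails if it takes over 35 s, if anything falls off the work surface, if the arm or the gripper's body presses on something with over 40 N, if the wrist force passes 120 N, or if a joint passes its speed limit or range.

### The arm

A 6-joint arm with a two-finger parallel gripper is mounted at the origin on the work surface; the furniture and walls round the work are solid. World frame = base frame: x ahead of the robot, y to its left, z up, the work surface at z = 0. Lengths are in mm, angles in degrees, forces in N, time in s.
With the tool pointing down it reaches from about 300 to 850 mm from the base axis. Payload 5.4 kg.
Tool frame: the origin (TCP) lies midway between the tips of the shut fingers; the grasp point (between the pads) lies 19 mm behind it (r.grasp_offset is the distance from the TCP to the grasp point, in mm); z points along the fingers, y is the line along which they close (so a half turn about z gives the same grasp; the last joint's range is limited). The gripper opens to 85 mm and grips with 20 to 120 N. Pads are 22 mm wide; open, the fingers measure 114 mm over their backs; the gripper's body (76 mm by 85 mm) begins 54 mm behind the grasp point. The pads swing forward as they close: fully open they stand 13 mm farther back than shut.
Start: joints at [64.968, 9.076, 91.501, -0, 79.423, -12.038], TCP at [129.306, 560.255, 231.299] pointing down, gripper open.
Joint ranges: [-166.64, 166.64], [-54.1, 131.32], [10.49, 154.53], [-73.88, 253.88], [9.74, 151.15], [-171.62, 171.62]. Speed limits (degrees/s): [147.25, 147.25, 180, 180, 180, 180].

### API

Orientations are given as [roll, pitch, yaw] about the fixed x, y, z axes, in that order (R = Rz(yaw) Ry(pitch) Rx(roll)).
In Python, from cell import r, viewer gives the robot as it stands. The module is installed in compiled form; this text tells all that it offers.
- The arm moves only by the tool jog_arm, never from a script. Its argument "plan" is a list of rows, each a list of 5 numbers: the finger opening in m, from 0 to 0.0854, then the shift along the tool's x, y, z in m, then the turn about the tool's z in degrees. In form: [[fingers, dx, dy, dz, roll], ...]. A call has 1 to 5 rows; each row is the pose to reach, as a shift and turn from the pose commanded when the call began, along the tool's axes at that moment; what a row does not reach only later rows make up. A row lasts 1/10 s, in which the tool goes at most 50 mm and 8.59 degrees, less where a joint would pass 70% of its speed; a pose out of reach is approached as far as the arm can. A call with a gripper value outside its range is refused whole. The fingers move at their own pace and stop on an object; "force" is the grip in N (left out, the last holds). Time passes only in rows, so rows that repeat a pose let the fingers close. It gives the time, the measured TCP pose, the force, the opening and the grip force at its end, in the units of the state.
- r.get_state(): the state, without advancing time (a new reading comes with each control period).
- viewer.snapshot(name): name is "scene" or "top" or "wrist"; returns the picture (480x640x3 uint8, red, green, blue); there is no depth.
- viewer.get_calibration(name): a dict with "fx", "fy", "cx", "cy" (pixels), "xyz" and "attitude" of the camera in the world; the wrist camera has in their place "tool_from_camera" (4x4, takes a point from camera to tool coordinates, whose origin is the TCP and whose axes are the flange's). Camera axes: x right, y down, z forward; pixel columns grow to the right and rows downward; lengths in mm; the calibration is good to about 2 mm. The wrist camera is an equidistant fisheye: a pixel r from the principal point sees the ray r / f radians off the axis. A picture is of the moment at which its call begins: read the wrist's pose just before it. get_calibration takes no time and is no camera call.
- r.close_job(): hands the job in; it is judged then, once.
The state is a dict: "time": time; "qpos": joint angles; "joint_velocities": joint speeds; "effort": joint torques, N m; "tcp_pos": TCP position; "eef_rot": TCP orientation; "ft_force": force on the tool from outside, world axes, zero at the start; "torque": the same for the moment, N m; "grip_width": opening from 0.0 (shut) to 1.0 (fully open); "grasp_force": force on a finger pad.
Only numpy, scipy, OpenCV 4.12 (cv2) and the standard library are available. Lean on these libraries where they do the work, as an engineer would, in place of code of your own. Each camera call takes 0.05 s, during which the arm holds its last target. There are 200 camera calls.

## Working session

There is one attempt and no reset: what is moved stays moved. The work goes in short steps, Python scripts to look and compute and a tool call to move; the robot and the scene stay as the last step left them, time stands still between calls to the robot, and variables do not carry over. Pictures are saved under pics/ and viewed, at most 10 in all, crops included, and the job is handed in when it is done.

Besides the shell and the picture viewer there is one more tool, called after ">>>" in YAML: its name, and indented under it one key for each argument. jog_arm: Moves the arm, as the interface text tells. Its arguments: {"type":"object","properties":{"plan":{"type":"array","items":{"type":"array","items":{"type":"number"}}},"force":{"type":"number"}},"required":["plan"]}

```bash
mkdir -p pics; python3 - <<'E'
from cell import r,viewer
import cv2
for n in("top","scene"):
    cv2.imwrite(f"pics/{n}.png",viewer.snapshot(n)[:,:,::-1])
for n in("top","scene","wrist"): print(viewer.get_calibration(n))
s=r.get_state();print(s['tcp_pos'],s['eef_rot'],s['time'])
E
```

```text
{'fx': 463.5571832775727, 'fy': 463.5571832775727, 'cx': 312.8590233702437, 'cy': 231.19320448206318, 'xyz': array([3.36875716e+02, 5.25246231e-01, 1.02959970e+03]), 'attitude': array([-174.69789309,    0.95373996,  -91.57334877])}
{'fx': 493.4204052060622, 'fy': 493.4204052060622, 'cx': 310.1837103815394, 'cy': 237.9864116950849, 'xyz': array([-255.12941822, -608.12299638,  471.02889412]), 'attitude': array([-115.3757105 ,   -0.62747793,  -47.8796456 ])}
{'fx': 371.64829954431775, 'fy': 371.64829954431775, 'cx': 318.14012336091383, 'cy': 245.7193602612721, 'tool_from_camera': array([[ 6.56404885e-04, -9.50236664e-01, -3.11528251e-01,
         7.95569557e+01],
       [ 9.99998574e-01,  1.10837955e-03, -1.27378156e-03,
         1.98005281e+00],
       [ 1.55568548e-03, -3.11526971e-01,  9.50236037e-01,
        -1.41569986e+02],
       [ 0.00000000e+00,  0.00000000e+00,  0.00000000e+00,
         1.00000000e+00]])}
[129.09826757 559.77781675 230.40466159] [-1.79904374e+02 -2.03989731e-02  1.67005459e+02] 0.1
```

View pics/top.png

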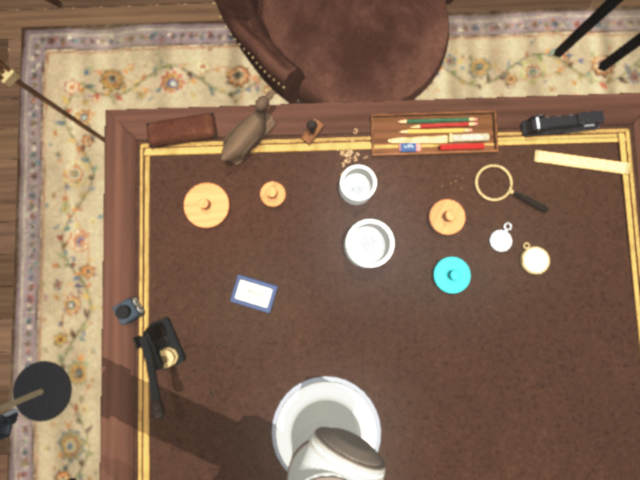

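View pics/scene.png

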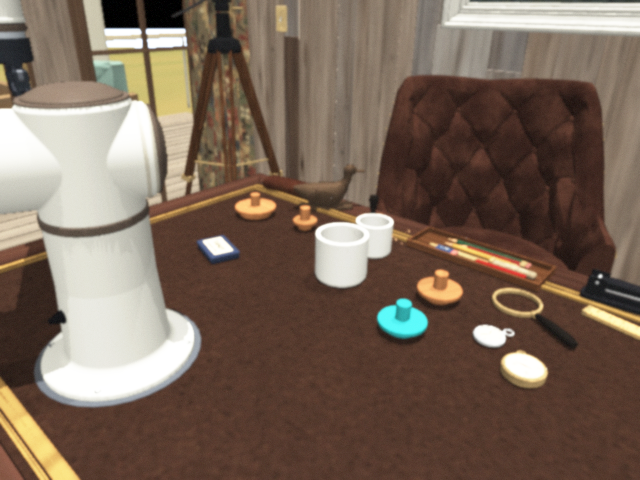

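The top view shows the large lid at (206,205), the small lid at (272,193), the middle lid at (447,217), the turquoise look-alike at (452,275), the small pot at (358,184) and the big pot at (369,243). I'll enlarge the lid and the pot.

```bash
cat >h.py <<'E'
import numpy as np
from scipy.spatial.transform import Rotation as R
from cell import r,viewer
def px(u,v,z,n="top"):
    c=viewer.get_calibration(n); M=R.from_euler('xyz',c['attitude'],degrees=True).as_matrix()
    d=M@[(u-c['cx'])/c['fx'],(v-c['cy'])/c['fy'],1]
    return (c['xyz']+d*(z-c['xyz'][2])/d[2]).round(1)
def wpx(u,v,z,s):
    c=viewer.get_calibration("wrist"); T=c['tool_from_camera']
    a=np.array([u-c['cx'],v-c['cy']])/c['fx']; t=np.linalg.norm(a)
    d=np.r_[a/t*np.sin(t),np.cos(t)]; M=R.from_euler('xyz',s['eef_rot'],degrees=True).as_matrix()
    o=s['tcp_pos']+M@T[:3,3]; d=M@T[:3,:3]@d
    return (o+d*(z-o[2])/d[2]).round(1)
E
python3 - <<'E'
from h import *
import cv2
i=cv2.imread("pics/top.png")[150:280,320:480]
cv2.imwrite("pics/c.png",cv2.resize(i,None,fx=4.5,fy=4.5,interpolation=2))
print(px(449,215,52),px(447,217,22),px(358,183.5,70), px(369,243,75),px(206,205,22),px(272,193,22))
E
```

```text
[ 454.1 -274.5   52. ] [ 453.4 -278.3   22. ] [524.  -83.3  70. ] [ 398.1 -100.9   75. ] [495.6 248.5  22. ] [517.9 102.4  22. ]
```

View pics/c.png

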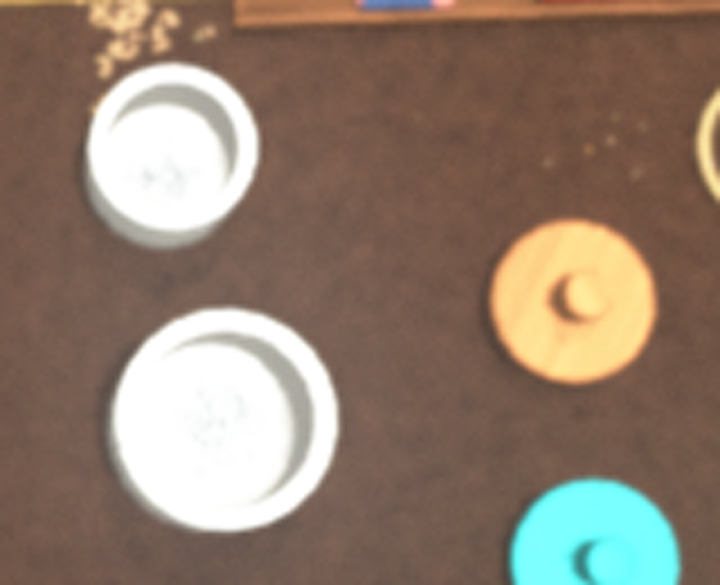

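The small pot's rim is centred at (358.6,182.9), about 78 mm wide. The middle lid's flange is centred at (447.4,217.0) and its knob top at (450.2,215.8). Both sizes match, so I'll travel above the lid at a safe height.

>>> jog_arm:
  plan:
    - [0.0854,-0.028,-0.041,0,0]
    - [0.0854,-0.056,-0.082,0,0]
    - [0.0854,-0.084,-0.123,0,0]
    - [0.0854,-0.112,-0.164,0,0]
    - [0.0854,-0.14,-0.206,0,0]

```text
time: 0.6
tcp_pos: [219.2, 326.7, 230.8]
eef_rot: [-180.0, -0.0, 167.1]
ft_force: [1.6, -0.1, 0.4]
grip_width: 1.002
grasp_force: 0.0
```

>>> jog_arm:
  plan:
    - [0.0854,-0.028,-0.041,0,0]
    - [0.0854,-0.056,-0.082,0,0]
    - [0.0854,-0.084,-0.123,0,0]
    - [0.0854,-0.112,-0.164,0,0]
    - [0.0854,-0.14,-0.206,0,0]

```text
time: 1.1
tcp_pos: [309.2, 95.0, 231.2]
eef_rot: [180.0, 0.1, 167.0]
ft_force: [1.0, -0.3, -0.1]
grip_width: 1.001
grasp_force: 0.0
```

>>> jog_arm:
  plan:
    - [0.0854,-0.028,-0.041,0,0]
    - [0.0854,-0.056,-0.082,0,0]
    - [0.0854,-0.084,-0.123,0,0]
    - [0.0854,-0.112,-0.164,0,0]
    - [0.0854,-0.14,-0.206,0,0]

```text
time: 1.6
tcp_pos: [399.2, -137.2, 231.0]
eef_rot: [180.0, -0.0, 166.9]
ft_force: [0.8, 0.4, -0.1]
grip_width: 1.0
grasp_force: 0.0
```

```bash
cat >>h.py <<'E'
def to(p):
    s=r.get_state(); M=R.from_euler('xyz',s['eef_rot'],degrees=True).as_matrix()
    print(s['time'],s['tcp_pos'].round(1),s['eef_rot'].round(1),s['qpos'].round(0),'d_tool',(M.T@(np.array(p)-s['tcp_pos'])).round(1))
E
python3 - <<'E'
from h import *
print(px(450.2,215.8,52),px(447.4,217,22),px(358.6,182.9,70))
to([453.5,-277,231])
E
```

```text
[ 452.3 -276.9   52. ] [ 453.4 -279.2   22. ] [525.2 -84.6  70. ]
1.6 [ 399.2 -137.2  231. ] [180.   -0.  166.9] [ -35.  -15.  115.    0.   80. -112.] d_tool [-8.450e+01 -1.239e+02 -1.000e-01]
```

>>> jog_arm:
  plan:
    - [0.0854,-0.028,-0.041,0.01,0]
    - [0.0854,-0.056,-0.081,0.03,0]
    - [0.0854,-0.083,-0.121,0.05,0]
    - [0.0854,-0.083,-0.121,0.08,0]
    - [0.0854,-0.083,-0.121,0.08,0]

```text
time: 2.1
tcp_pos: [450.1, -270.5, 146.1]
eef_rot: [179.7, -0.5, 166.9]
ft_force: [-1.0, 0.7, -1.0]
grip_width: 1.0
grasp_force: 0.0
```

```bash
python3 - <<'E'
from h import *
import cv2
to([453,-278,70])
cv2.imwrite("pics/w1.png",viewer.snapshot("wrist")[:,:,::-1])
E
```

```text
2.1 [ 450.1 -270.5  146.1] [179.7  -0.5 166.9] [ -44.    7.  104.   -0.   70. -121.] d_tool [-5.2 -7.1 76. ]
```

View pics/w1.png

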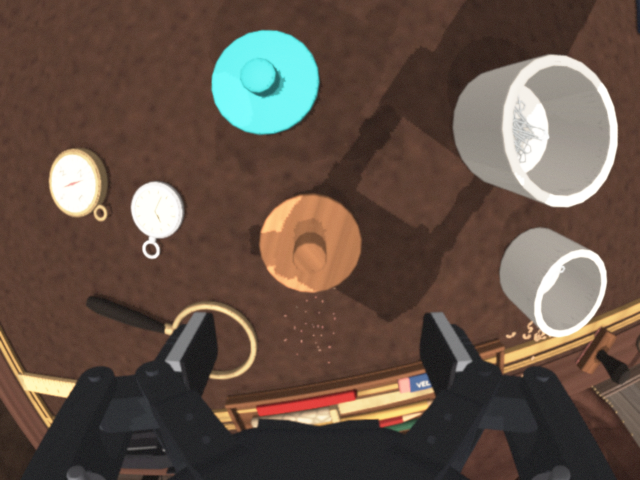

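The wrist view shows the middle lid's flange centred at about (310,242.5), its knob top at (310,257), and the small pot's rim centred at about (571,291).

```bash
python3 - <<'E'
from h import *
s=r.get_state()
print(s['tcp_pos'],wpx(310,242.5,22,s),wpx(310,257,52,s),wpx(571,291,70,s), wpx(564,130,85,s))
# widths
a=wpx(259,242,22,s);b=wpx(361,242,22,s);print(np.linalg.norm(a-b))
E
```

```text
[ 451.09342783 -270.45715758  148.64155863] [ 455.1 -275.6   22. ] [ 456.2 -275.3   52. ] [525.1 -81.9  70. ] [399.2 -96.   85. ]
77.71904528492357
```

>>> jog_arm:
  plan:
    - [0.06,-0.005,-0.005,0.03,0]
    - [0.06,-0.005,-0.005,0.06,0]
    - [0.06,-0.005,-0.005,0.09,0]
    - [0.06,-0.005,-0.005,0.09,0]
    - [0.06,-0.005,-0.005,0.09,0]

```text
time: 2.65
tcp_pos: [457.1, -277.4, 62.9]
eef_rot: [-180.0, 0.1, 167.1]
ft_force: [0.0, 0.0, 0.3]
grip_width: 0.703
grasp_force: 0.0
```

```bash
python3 - <<'E'
from h import *
import cv2
to([454.5,-276.5,27])
cv2.imwrite("pics/w2.png",viewer.snapshot("wrist")[:,:,::-1])
E
```

```text
2.65 [ 457.1 -277.4   62.9] [-1.800e+02  1.000e-01  1.671e+02] [ -44.   15.  106.    0.   60. -121.] d_tool [ 2.8  0.4 35.9]
```

View pics/w2.png

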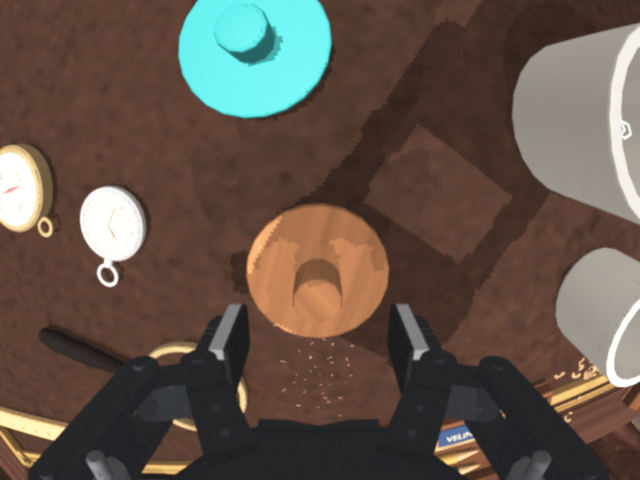

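The knob top is at about (318,298), centred between the fingers, and the flange centre is at (317.5,270).

```bash
python3 - <<'E'
from h import *
s=r.get_state()
p=wpx(318,298,52,s);q=wpx(317.5,270,22,s);print(p,q)
to([*(p[:2]+q[:2])/2,27])
E
```

```text
[ 454.3 -275.7   52. ] [ 452.5 -275.7   22. ]
2.7 [ 457.8 -278.2   63.9] [-179.9    0.2  167. ] [ -44.   14.  106.    0.   60. -121.] d_tool [ 4.9  1.6 36.8]
```

>>> jog_arm:
  plan:
    - [0.06,0.004,0.001,0.018,0]
    - [0.06,0.004,0.001,0.034,0]
    - [0.06,0.004,0.001,0.034,0]
    - [0.0,0.004,0.001,0.034,0]
    - [0.0,0.004,0.001,0.034,0]
  force: 40

```text
time: 3.2
tcp_pos: [454.1, -276.8, 29.3]
eef_rot: [-179.9, 0.2, 167.0]
ft_force: [0.3, 0.9, -0.1]
grip_width: 0.368
grasp_force: 0.0
```

>>> jog_arm:
  plan:
    - [0.0,0,0,0,0]
    - [0.0,0,0,0,0]
    - [0.0,0,0,0,0]
  force: 40

```text
time: 3.5
tcp_pos: [453.9, -276.8, 29.1]
eef_rot: [-179.9, 0.1, 167.0]
ft_force: [-0.4, 0.7, 6.8]
grip_width: 0.266
grasp_force: 39.1
```

>>> jog_arm:
  plan:
    - [0.0,0,0,-0.03,0]
    - [0.0,0,0,-0.06,0]
    - [0.0,0,0,-0.09,0]
    - [0.0,0,0,-0.12,0]
    - [0.0,0,0,-0.14,0]

```text
time: 4.0
tcp_pos: [453.5, -276.3, 170.1]
eef_rot: [-179.9, 0.2, 167.0]
ft_force: [0.4, -0.7, -0.8]
grip_width: 0.266
grasp_force: 39.8
```

```bash
python3 - <<'E'
from h import *
s=r.get_state();print(s['grip_width'],s['grasp_force'],s['ft_force'])
to([525,-83,170])
E
```

```text
0.26579568955380334 39.79415510315448 [ 0.42078608 -0.65889866 -0.80476429]
4.0 [ 453.5 -276.3  170.1] [-179.9    0.2  167. ] [ -44.    6.  102.   -0.   72. -121.] d_tool [-2.620e+01  2.044e+02 -2.000e-01]
```

>>> jog_arm:
  plan:
    - [0.0,-0.006,0.03,0,0]
    - [0.0,-0.013,0.06,0,0]
    - [0.0,-0.02,0.09,0,0]
    - [0.0,-0.026,0.115,0,0]
    - [0.0,-0.026,0.115,0,0]

```text
time: 4.5
tcp_pos: [504.8, -166.9, 167.4]
eef_rot: [179.9, 0.0, 167.2]
ft_force: [-0.2, -0.7, -1.0]
grip_width: 0.264
grasp_force: 39.8
```

```bash
python3 - <<'E'
from h import *
import cv2
to([525,-83,170])
cv2.imwrite("pics/w3.png",viewer.snapshot("wrist")[:,:,::-1])
E
```

```text
4.5 [ 504.8 -166.9  167.4] [179.9   0.  167.2] [ -31.    6.  102.    0.   72. -109.] d_tool [-1.1 86.3 -2.5]
```

View pics/w3.png

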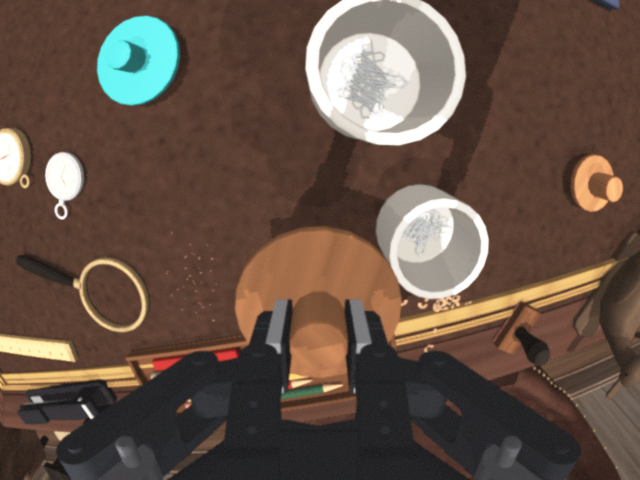

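The lid is held level. The small pot's rim spans x 390–489 and y 198–299, so its centre is at about (439,248.5). The held flange is centred at about (318.5,303).

```bash
python3 - <<'E'
from h import *
s=r.get_state()
print(wpx(439,248.5,70,s), np.linalg.norm(wpx(390,248,70,s)-wpx(489,248,70,s)),'lid',wpx(318.5,303,s['tcp_pos'][2]-7,s))
to([525,-82,170])
E
```

```text
[524.3 -84.1  70. ] 75.2980743445674 lid [ 500.9 -165.6  160.4]
4.55 [ 504.3 -168.3  167.4] [-180.    -0.   167.2] [ -31.    6.  102.   -0.   72. -109.] d_tool [-1.  88.8 -2.6]
```

>>> jog_arm:
  plan:
    - [0.0,-0.001,0.03,0,0]
    - [0.0,-0.002,0.06,0,0]
    - [0.0,-0.002,0.086,0,0]
    - [0.0,-0.002,0.086,0.025,0]
    - [0.0,-0.002,0.086,0.05,0]

```text
time: 5.05
tcp_pos: [526.1, -86.7, 117.8]
eef_rot: [-179.9, 0.2, 167.0]
ft_force: [0.1, -0.5, -1.4]
grip_width: 0.261
grasp_force: 39.8
```

>>> jog_arm:
  plan:
    - [0.0,0,0,0.006,0]
    - [0.0,0,0,0.01,0]
    - [0.0,0,0,0.01,0]
    - [0.0,0,0,0.01,0]

```text
time: 5.45
tcp_pos: [526.1, -86.9, 108.6]
eef_rot: [-180.0, 0.1, 167.0]
ft_force: [0.4, -0.0, -1.0]
grip_width: 0.263
grasp_force: 39.8
```

```bash
python3 - <<'E'
from h import *
import cv2
to([525.5,-84.7,85])
w=viewer.snapshot("wrist");s=viewer.snapshot("scene")[180:300,280:440]
w=w[130:430,150:470]
s=cv2.resize(s,(640,480),interpolation=2)
cv2.imwrite("pics/w4.png",np.hstack([cv2.resize(w,(400,375)),cv2.resize(s,(400,375))])[:,:,::-1])
E
```

```text
5.45 [526.1 -86.9 108.6] [-1.80e+02  1.00e-01  1.67e+02] [-22.  10. 105.  -0.  65. -99.] d_tool [ 1.2  2.  23.6]
```

View pics/w4.png

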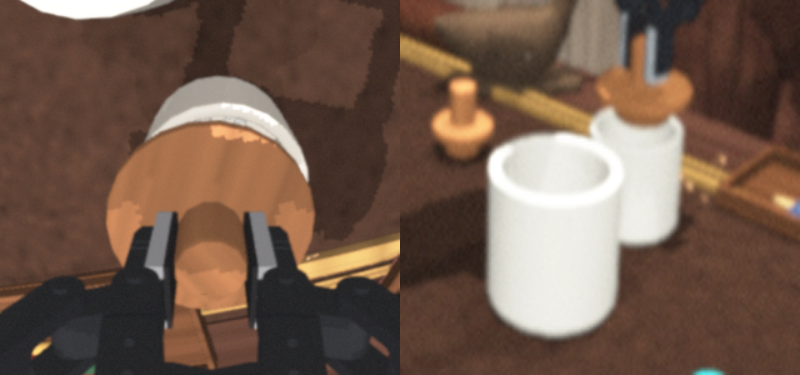

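The scene crop shows the lid shifted to the right of the rim by about 3 px. The wrist crop agrees that the pot lies to the right of the lid. I'll enlarge it and fit the visible arcs.

```bash
python3 - <<'E'
from h import *
import cv2
w=viewer.snapshot("wrist");s=viewer.snapshot("scene")
np.save("s.npy",s)
cv2.imwrite("pics/w5.png",np.hstack([cv2.resize(w[180:320,220:420],(400,280),interpolation=2),cv2.resize(s[200:270,340:420],(400,350),interpolation=2)[:280]])[:,:,::-1])
E
```

```text
(no output)
```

View pics/w5.png

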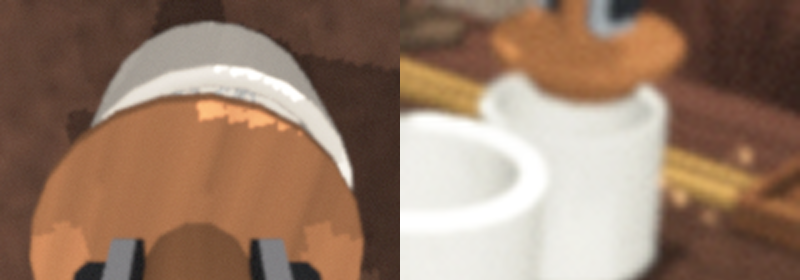

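```bash
python3 - <<'E'
from h import *
from scipy.optimize import least_squares
s=r.get_state(); z=s['tcp_pos'][2]
def fit(pts,z,rad):
    P=np.array([wpx(220+u/2,180+v/2,z,s)[:2] for u,v in pts])
    o=least_squares(lambda c:np.hypot(*(P-c).T)-rad,P.mean(0)-[-30,0]);return o.x.round(1),o.fun.round(1)
print(s['tcp_pos'])
print('rim',fit([(100,122),(150,85),(215,66),(285,88),(320,115),(350,165),(353,185)],70,38))
print('lid',fit([(32,225),(60,160),(130,112),(195,94),(270,110),(330,150),(362,215)],z-11,39))
print('scene rim',px(374.7,221,70,"scene"),'lid',px(377.9,209,z-11,"scene"))
E
```

```text
[525.8338641  -86.44765752 108.14086095]
rim (array([528.4, -80.8]), array([-0.2, -0.5,  0.9, -0.2, -0.2,  0.1, -0.2]))
lid (array([527.7, -84.5]), array([ 0.3,  0.2, -0.7,  0.4, -0.1,  0.3, -0. ]))
scene rim [526.4 -85.9  70. ] lid [528.4 -90.2  97.1]
```

Both cameras agree: the lid has to go about 4 mm in +y. I'll correct that, then lower it.

>>> jog_arm:
  plan:
    - [0.0,0.0014,0.0038,0,0]
    - [0.0,0.0014,0.0038,0.004,0]
    - [0.0,0.0014,0.0038,0.009,0]
    - [0.0,0.0014,0.0038,0.014,0]
    - [0.0,0.0014,0.0038,0.014,0]

```text
time: 6.15
tcp_pos: [523.9, -81.8, 92.0]
eef_rot: [180.0, -0.1, 167.0]
ft_force: [-1.2, -0.4, -0.8]
grip_width: 0.262
grasp_force: 39.8
```

>>> jog_arm:
  plan:
    - [0.0,0,0,0.003,0]
    - [0.0,0,0,0.006,0]
    - [0.0,0,0,0.008,0]
    - [0.0,0,0,0.008,0]
    - [0.0,0,0,0.008,0]

```text
time: 6.65
tcp_pos: [524.9, -82.2, 85.3]
eef_rot: [-180.0, 0.0, 167.0]
ft_force: [-0.4, -0.3, -0.7]
grip_width: 0.264
grasp_force: 39.9
```

>>> jog_arm:
  plan:
    - [0.0,0,0,0.001,0]
    - [0.0,0,0,0.001,0]
    - [0.0,0,0,0.0015,0]
    - [0.0,0,0,0.0015,0]

```text
time: 7.05
tcp_pos: [525.2, -82.3, 85.1]
eef_rot: [-180.0, 0.0, 167.0]
ft_force: [-3.4, 0.9, 8.4]
grip_width: 0.259
grasp_force: 40.7
```

Contact shows as 8 N upward at the seating height. I'll release and withdraw.

>>> jog_arm:
  plan:
    - [0.045,0,0,0,0]
    - [0.045,0,0,0,0]
    - [0.045,0,0,0,0]
    - [0.045,0,0,0,0]

```text
time: 7.45
tcp_pos: [524.7, -82.1, 83.6]
eef_rot: [180.0, -0.0, 167.0]
ft_force: [0.3, -0.6, -0.2]
grip_width: 0.527
grasp_force: 0.0
```

>>> jog_arm:
  plan:
    - [0.045,0,0,-0.01,0]
    - [0.045,0,0,-0.03,0]
    - [0.045,0,0,-0.06,0]
    - [0.045,0,0,-0.1,0]
    - [0.045,0,0,-0.1,0]

```text
time: 7.95
tcp_pos: [528.6, -83.6, 190.9]
eef_rot: [-179.9, 0.7, 167.0]
ft_force: [0.8, 0.2, -0.4]
grip_width: 0.526
grasp_force: 0.0
```

```bash
python3 - <<'E'
from h import *
import cv2
to([0,0,0])
w=viewer.snapshot("wrist")[150:400,190:450];s=viewer.snapshot("scene")[190:290,330:430]
cv2.imwrite("pics/w6.png",np.hstack([cv2.resize(w,(390,375)),cv2.resize(s,(375,375),interpolation=2)])[:,:,::-1])
E
```

```text
7.95 [528.6 -83.6 190.9] [-179.9    0.7  167. ] [-22.   5. 101.   0.  74. -99.] d_tool [536.2 -37.  184.5]
```

View pics/w6.png

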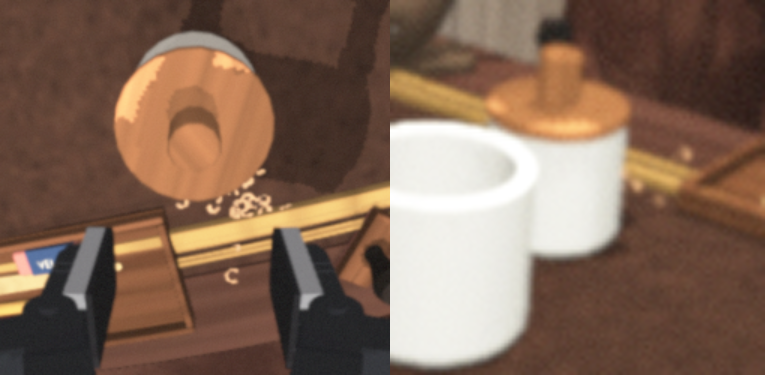

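The lid sits flat and centred on the rim of the small pot (scene crop, lid at about (560,105)). The gripper is clear, so I'll hand in.

```bash
python3 -c "
from cell import r
print(r.close_job())"
```

```text
the job is handed in; nothing more can be done
None
```

The middle lid is seated flat on the smaller white pot, with the pot left where it stood and the other lids untouched; the job was handed in at about 8 s on the robot's clock, but the hand-in call returned no verdict.

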